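# Turn a rinsed tin lid over in its drainer by tipping

## Task

A rinsed square lid leans hollow side up on the sloping rest at the back of the small white drainer. Without touching the lid, lift the drainer by its wooden bar and tip it slowly, front end down and never beyond about 50 degrees, until the lid tumbles over and lies hollow side down in the flat bay at the front; then set the drainer gently and level on the black ribbed mat, lengthwise and with its whole foot on the mat, and let go. Leave the other things on the worktop where they are.

Things in the scene. Friction and masses are not known exactly. Their poses are not given: they have to be found in the camera images.
- drainer_bar (a point): Centre of the wooden carrying bar of the white drainer (0.24 to 0.39 kg, loose, 122 x 70 mm, walls 68 mm high, 3 mm thick). The bar runs along the drainer's y over its middle: 14 mm thick in x, 18 mm high, 64 mm free between its posts, centre 120 mm above the underside; grip it across the 14 mm. Axes: z up, +x towards the front, where the flat bay is.
- drainer_rest (a point): Middle of the drainer's sloping rest, on its upper face: a plate 60 mm long that rises from a gutter (16 mm wide, floor 4 mm above the underside) backwards, towards -x, at 60 degrees to the level. The lid leans on it with its foot in the gutter. Tipped front end down by roughly 25 to 35 degrees, the lid falls over forwards into the bay. Axes as the drainer's.
- drainer_bay (a point): Centre of the bay's flat floor, 12 mm above the drainer's underside, 62 mm long in x by 64 mm wide, from the gutter's 8 mm step to the front wall. Axes as the drainer's.
- drainer_front_end (a point): Point on the drainer's underside at the middle of its front end, 63 mm along +x from below the bar; axes as the drainer's. When the drainer is tipped by 45 degrees about the bar, the front's lower edge lies 0.13 m below the bar and the back's lower edge 0.13 m behind it: mind the worktop and the microwave.
- drainer_back_end (a point): Point on the drainer's underside at the middle of its back end, 59 mm along -x from below the bar; axes as the drainer's
- lid_centre (a point): Centre of the loose dark-steel tin lid, 54 x 54 x 12 mm, 45 g, a square open dish, 2.5 mm thick. Its z axis points out of the hollow side: at the start 60 degrees from straight up and towards the drainer's front, straight down when it lies turned over in the bay.
- mat_top (a point): Centre of the top face of the black ribbed draining mat, 210 mm (its x) by 140 mm (its y), 5 mm thick, fixed to the worktop
- salt_shaker: Bystander, leave it alone: 44 mm round, 90 mm high, grey salt shaker with clear body; origin at the centre of its underside
- teaspoon: Bystander, leave it alone: metal teaspoon lying flat, 137 x 28 x 13 mm; origin at the centre of its underside
- spice_4: Bystander, leave it alone: small spice jar with yellow cap, 42 mm round, 96 mm high; origin at the centre of its underside
- tea_mug: Bystander, leave it alone: white mug with a dark band, 107 mm high; origin at the centre of its underside
- tuna_tin: Bystander, leave it alone: flat round tin, 86 mm across, 40 mm high; origin at the centre of its underside
- pickle_jar: Bystander, leave it alone: jar with grey cap, 91 mm round, 137 mm high; origin at the centre of its underside

How it is judged:
On the way:
1. the lid has turned over into the bay (angle between lid_centre's own z axis and vertical above 2 rad and x of lid_centre in the frame of drainer_bar between 0.008 and 0.06 m and z of lid_centre in the frame of drainer_bar below -0.085 m), for 0.2 s.
At the end, for the whole second after the job is handed in: The lid lies hollow side down (within 16 degrees) in the drainer's flat bay, and the drainer stands level (within 3 degrees) on the mat, lengthwise, both its ends over the mat and the middle of each at most 40 mm to either side of the mat's long centre line (angle between lid_centre's own z axis and vertical above 2.85 rad and x of lid_centre in the frame of drainer_bar between 0.008 and 0.06 m and z of lid_centre in the frame of drainer_bar below -0.085 m and angle between drainer_bar's own z axis and vertical below 0.06 rad and x of drainer_front_end in the frame of mat_top between -0.107 and 0.107 m and y of drainer_front_end in the frame of mat_top between -0.04 and 0.04 m and z of drainer_front_end in the frame of mat_top between -0.004 and 0.006 m and x of drainer_back_end in the frame of mat_top between -0.107 and 0.107 m and y of drainer_back_end in the frame of mat_top between -0.04 and 0.04 m and z of drainer_back_end in the frame of mat_top between -0.004 and 0.006 m); the robot touches nothing.
It fails at once if the gripper touches the lid (contact force between the fingers and tin_lid above 0.5 N).
It fails at once if the drainer is tipped beyond 55 degrees (angle between drainer_bar's own z axis and vertical above 0.96 rad).
It fails at once if the drainer is dropped (falls out of the gripper by more than about 10 mm) (linear speed of drainer above 0.45 m/s and contact force between the fingers and drainer below 0.2 N).
It fails at once if the drainer is slammed down on the mat (more than 150 N) (contact force between drainer and drain_mat above 150 N).
It fails at once if another thing on the worktop is displaced by more than 30 mm (distance of any of salt_shaker, teaspoon, spice_4, tea_mug, tuna_tin, pickle_jar from where it was at the start of the episode above 0.03 m).
It also fails if it takes over 51 s, if anything falls off the work surface, if the arm or the gripper's body presses on something with over 40 N, if the wrist force passes 120 N, or if a joint passes its speed limit or range.

## Robot

A 6-joint arm with a two-finger parallel gripper is mounted at the origin on a cart in front of the work surface, level with it; the furniture and walls round the work are solid. World frame = base frame: x ahead of the robot, y to its left, z up, the work surface at z = 0. Lengths are in m, angles in rad, forces in N, time in s.
With the tool pointing down it reaches from about 0.225 to 0.875 m from the base axis. Payload 3.4 kg.
Tool frame: the origin (TCP) lies between the finger pads; the fingertips stand 17 mm ahead of it and the grasp point (between the pads) lies 2 mm behind it; x points along the fingers, y is the direction in which the jaws open and shut, and the axes are right-handed (so a half turn about x gives the same grasp; the last joint's range is limited). The gripper opens to 85 mm and grips with 20 to 120 N. Pads are 22 mm wide; open, the fingers measure 114 mm over their backs; the gripper's body (76 mm by 85 mm) begins 54 mm behind the grasp point. The pads swing forward as they close: fully open they stand 13 mm farther back than shut.
Start: joints at [-1.349, 0.276, 1.505, -0, 1.361, -0.121], TCP at [0.193, -0.542, 0.219] pointing down, gripper open.
Joint ranges: [-2.89, 2.89], [-0.75, 2.08], [0.22, 2.7], [-1.18, 4.32], [0.11, 2.71], [-2.7, 2.7]. Speed limits (rad/s): [2.57, 2.57, 3.14, 3.14, 3.14, 3.14].

## Interface

Orientations are given as [roll, pitch, yaw] about the fixed x, y, z axes, in that order (R = Rz(yaw) Ry(pitch) Rx(roll)).
In Python, from plant import ctrl gives the robot as it stands.
- The arm moves only by the shell command python3 -m creep 'ROWS' [OPENING] [FORCE]. ROWS is a JSON object of lists of equal length, an entry for each row: "offset": the shift along the world's x, y, z as a fraction of full scale, a list of three; "angular": the turn, a rotation vector about the world's x, y, z as a fraction of full scale, a list of three. A call has 1 to 8 rows; each row is the pose to reach, as a shift and turn from the pose commanded when the call began, turning the shorter way round; what a row does not reach only later rows make up. Full scale, the value 1, is 500 mm for a shift and 2 pi rad for a turn. A row lasts 1/12 s, in which the tool goes at most 41.7 mm and 7.16 degrees, less where a joint would pass 70% of its speed; a pose out of reach is approached as far as the arm can. A call with a number of a shift or a turn outside -1 to 1 is refused whole. A call with a gripper value outside its range is refused whole. OPENING is the gripper's target within -1 to 1 (fully open at 1, half-way at 0, shut at -1), set as the call begins (- or left out, the last holds). The fingers move at their own pace and stop on an object; FORCE is the grip in N (left out, the last holds). Time passes only in rows, so rows that repeat a pose let the fingers close. It gives the time, the measured TCP pose, the force and the opening at its end, in the units of the state.
- ctrl.state(): the state, without advancing time (a new reading comes with each control period).
- ctrl.camera(name): name is "scene" or "top"; returns a dict with "img" (384x512x3 uint8, red, green, blue), "intrinsics" (3x3 intrinsics, pixels), "pose" (4x4, takes a point from camera to world coordinates). Camera axes: x right, y down, z forward; pixel columns grow to the right and rows downward; lengths in m; the calibration is good to about 2 mm. A picture is of the moment at which its call begins. There is no depth.
- ctrl.sign_off(): hands the job in, once; it reports no verdict.
The state is a dict: "time_s": time; "qpos": joint angles; "qd": joint speeds; "joint_efforts": joint torques, N m; "ee_pos": TCP position; "eef_rot": TCP orientation; "contact_force": force on the tool from outside, world axes, zero at the start; "moment": the same for the moment, N m; "width": opening from 0.0 (shut) to 1.0 (fully open).
Only numpy, scipy, OpenCV 4.12 (cv2) and the standard library are available. Lean on these libraries where they do the work, as an engineer would, in place of code of your own. Each camera call takes 0.05 s, during which the arm holds its last target.

## Working session

There is one attempt and no reset: what is moved stays moved. The work goes in short steps, Python scripts to look and compute and a shell command to move; the robot and the scene stay as the last step left them, time stands still between calls to the robot, and variables do not carry over. Pictures are saved under pics/ and viewed, and the job is handed in when it is done.

```bash
ls; mkdir -p pics
python3 - <<'E'
from plant import ctrl
import cv2,numpy as np
s=ctrl.state();print(s)
for n in("scene","top"):
    c=ctrl.camera(n);cv2.imwrite(f"pics/{n}0.png",c["img"][:,:,::-1]);np.savez(f"{n}0.npz",**c);print(n,c["intrinsics"].tolist(),c["pose"].round(4).tolist())
E
```

```text
pics
{'time_s': 0.0, 'qpos': array([-1.34897570e+00,  2.76601701e-01,  1.50618910e+00, -1.10653636e-05,
        1.36070028e+00, -1.20998017e-01]), 'qd': array([-9.97320426e-04,  6.28492154e-04,  2.10966303e-04, -5.78659118e-05,
        1.57586389e-03,  4.67262102e-04]), 'joint_efforts': array([ 5.15259435e-04, -4.16772687e+01, -2.45803410e+01, -3.88454446e-04,
        1.10536540e-02,  4.25135894e-06]), 'ee_pos': array([ 0.19314581, -0.54097402,  0.21821362]), 'eef_rot': array([-1.68609618,  1.56889787,  1.79831743]), 'contact_force': array([-0.15690285,  0.41430117, -0.47067293]), 'moment': array([0.00268664, 0.02363975, 0.02063573]), 'width': 0.9949050420183296}
scene [[428.9555203725793, 0.0, 256.1934958257972], [0.0, 428.9555203725793, 195.6483510976451], [0.0, 0.0, 1.0]] [[-0.7422, -0.3395, 0.5779, -0.3117], [-0.6698, 0.4063, -0.6215, 0.9166], [-0.0238, -0.8483, -0.529, 0.9059], [0.0, 0.0, 0.0, 1.0]]
top [[353.5117140946676, 0.0, 254.87027179056122], [0.0, 353.5117140946676, 189.77019578577185], [0.0, 0.0, 1.0]] [[-0.026, -0.9939, 0.1069, 0.4079], [-0.9994, 0.0233, -0.0262, 0.0102], [0.0236, -0.1075, -0.9939, 1.3805], [0.0, 0.0, 0.0, 1.0]]
```

View pics/scene0.png

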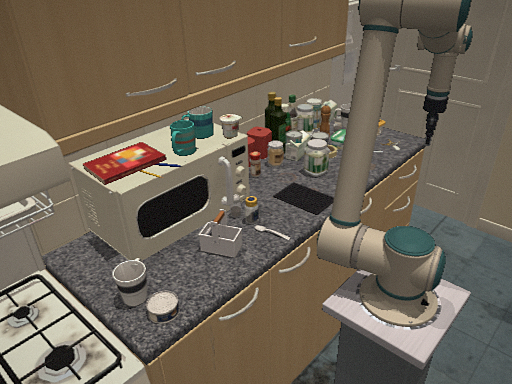

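View pics/top0.png

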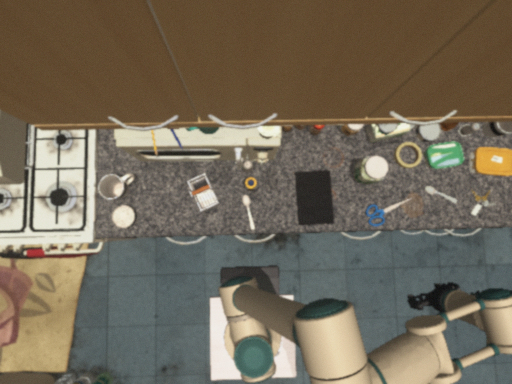

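```bash
python3 - <<'E'
import cv2
for n,(x0,y0,w,h) in {"scene":(260,80,200,150),"top":(200,90,200,150)}.items():
    i=cv2.imread(f"pics/{n}0.png")[y0:y0+h,x0:x0+w];cv2.imwrite(f"pics/{n}0z.png",cv2.resize(i,None,fx=4,fy=4,interpolation=cv2.INTER_CUBIC))
E
python3 - <<'E'
import cv2
for n,(x0,y0,w,h) in {"scene":(185,185,80,80),"top":(165,150,80,80),"sm":(180,160,170,90)}.items():
    i=cv2.imread(f"pics/{'scene' if n=='sm' else n}0.png")[y0:y0+h,x0:x0+w];f=7 if n!="sm" else 4;cv2.imwrite(f"pics/{n}0y.png",cv2.resize(i,None,fx=f,fy=f,interpolation=cv2.INTER_CUBIC))
i=cv2.imread("pics/top0.png")[130:250,170:350];cv2.imwrite("pics/top0w.png",cv2.resize(i,None,fx=4,fy=4,interpolation=cv2.INTER_CUBIC))
E
```

```text
(no output)
```

View pics/scene0y.png

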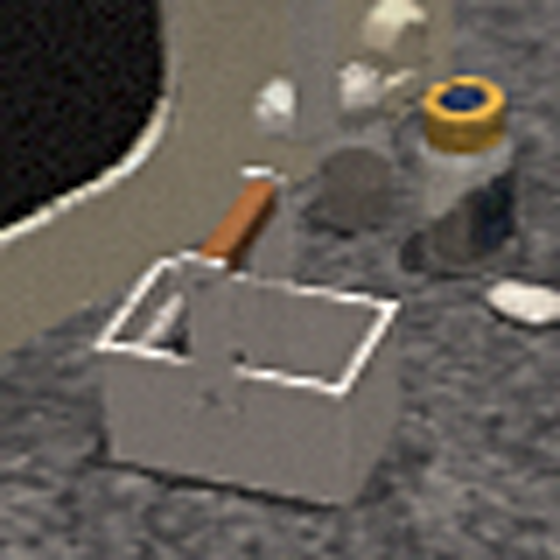

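View pics/top0y.png

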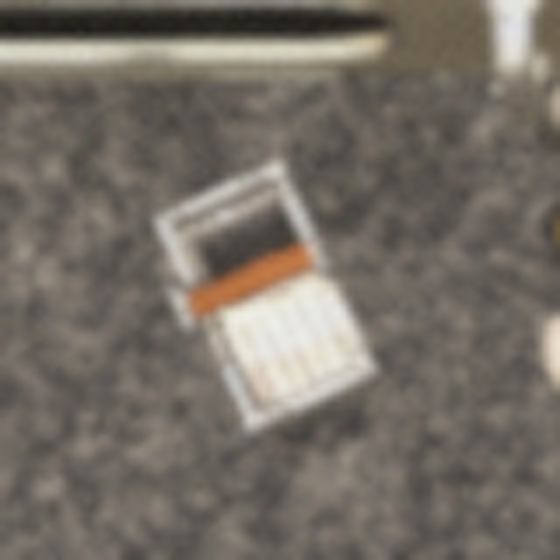

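View pics/sm0y.png

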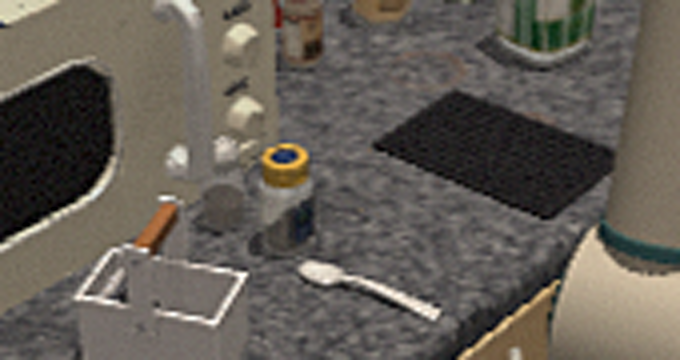

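View pics/top0w.png

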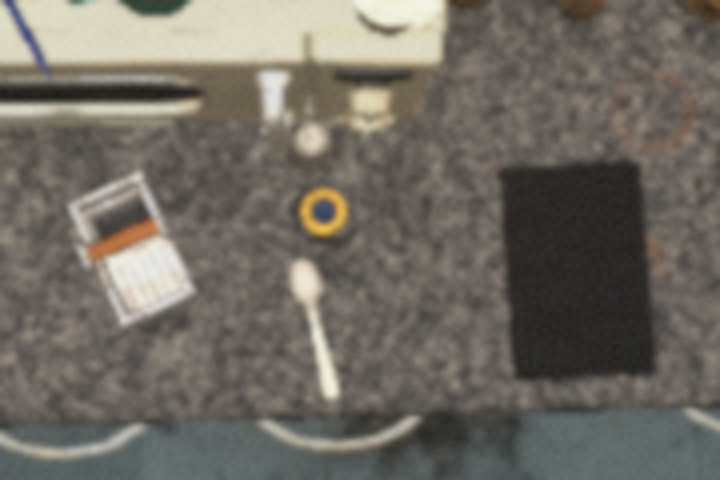

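```bash
cat > h.py <<'E'
import numpy as np
from scipy.optimize import least_squares
from scipy.spatial.transform import Rotation as R
def load(n): return dict(np.load(n+".npz"))
def proj(c,P):
    T=np.linalg.inv(c["pose"]);p=np.atleast_2d(P)@T[:3,:3].T+T[:3,3];q=p@c["intrinsics"].T;return q[:,:2]/q[:,2:]
def tri(cs,uvs,x0=(.4,0,.05)):
    r=least_squares(lambda p:np.concatenate([proj(c,p)[0]-u for c,u in zip(cs,uvs)]),x0);return r.x,np.abs(r.fun).max()
def fitbody(cs,obs,x0):
    # obs list of (cam idx, body pt, uv); params x y z yaw
    def f(q):
        M=R.from_euler("z",q[3]).as_matrix();return np.concatenate([proj(cs[i],M@np.array(b)+q[:3])[0]-u for i,b,u in obs])
    r=least_squares(f,x0,loss="soft_l1");return r.x,r.fun.reshape(-1,2)
E
cat > m0.py <<'E'
from h import *
S,T=load("scene0"),load("top0")
s=lambda u,v:np.array([u/7+185-.43,v/7+185-.43]); t=lambda u,v:np.array([u/7+165-.43,v/7+150-.43])
z=-.052
obs=[(1,(.063,.035,z),t(377,368)),(1,(.063,-.035,z),t(253,428)),(1,(-.059,-.035,z),t(158,220)),(1,(-.059,.035,z),t(280,163)),
(0,(.063,-.035,z),s(345,390)),(0,(.063,.035,z),s(397,303)),(0,(-.059,-.035,z),s(100,345)),(0,(-.059,.035,z),s(172,258)),
(0,(.063,-.035,-.12),s(345,503)),(0,(-.059,-.035,-.12),s(112,462)),
(1,(0,0,.009),t(250,281))]
q,r=fitbody([S,T],obs,[.5,.15,.12,np.pi]);print("bar",q.round(4),np.degrees(q[3]));print(r.round(1).tolist())
for a,b in [(s(345,390),t(253,428)),(s(397,303),t(377,368)),(s(100,345),t(158,220)),(s(245,215),t(250,281))]:
    p,e=tri([S,T],[a,b]);print("tri",p.round(4),round(e,2))
f=lambda u,v,a,b:np.array([u/4+a-.37,v/4+b-.37])
C=[]
for a,b in [((502,170),(457,90)),((638,163),(618,155)),((655,372),(547,218)),((517,378),(373,145))]:
    pass
tp=[f(u,v,170,130) for u,v in [(502,170),(638,163),(655,372),(517,378)]]
sc=[f(u,v,180,160) for u,v in [(457,90),(618,155),(547,218),(373,145)]]
from itertools import product
for i in range(4):
    best=min((tri([S,T],[x,tp[i]])+(j,) for j,x in enumerate(sc)),key=lambda k:k[1]);print("mat",best[0].round(4),round(best[1],2),best[2]);C.append(best[0])
C=np.array(C);print(C.mean(0))
e=C[1]+C[0]-C[2]-C[3];print("mat yaw",np.degrees(np.arctan2(e[1],e[0])))
E
python3 m0.py
```

```text
bar [0.5485 0.1708 0.1216 3.5515] 203.48812602845413
[[-0.4, 0.3], [-0.0, -0.3], [0.2, -0.3], [-0.1, 0.1], [0.1, 0.1], [0.3, -0.0], [-0.0, -0.2], [-1.5, 0.2], [1.2, 0.6], [0.2, -0.5], [-0.0, -0.4]]
tri [0.4762 0.178  0.0703] 0.14
tri [0.5065 0.1125 0.0679] 0.15
tri [0.5877 0.2271 0.0696] 0.03
tri [0.5461 0.1698 0.1311] 0.32
mat [ 0.623  -0.1868  0.0021] 0.15 3
mat [ 0.6256 -0.323   0.0035] 0.26 0
mat [ 0.4234 -0.3264  0.0041] 1.1 1
mat [ 0.4181 -0.1938  0.0012] 0.14 2
[ 0.52251186 -0.25750635  0.00270735]
mat yaw 1.4646262511297938
```

Run:
```python
from h import *
T=load("top0");S=load("scene0")
def ray(c,uv,z):
    K=np.linalg.inv(c["intrinsics"]);d=c["pose"][:3,:3]@(K@[*uv,1]);o=c["pose"][:3,3];return (o+d*(z-o[2])/d[2]).round(3)
for zz in(.2,.25,.3):print(zz,"front edge top",ray(T,(180,148),zz),"handle",ray(T,(180,159),zz),"rightend",ray(T,(281,147),zz))
for zz in(0,.02,.2,.25):print("scene bottom",ray(S,(135,262),zz),"top edge front right corner",ray(S,(247,137),zz))
print("spice",ray(T,(251,183),.096),"salt",ray(T,(248,165),.09))
from plant import ctrl
s=ctrl.state();M=R.from_euler("xyz",s["eef_rot"]).as_matrix();print(M.round(3))
for yaw in(23.488,203.488):
    y=np.array([np.cos(np.radians(yaw)),np.sin(np.radians(yaw)),0]);x=np.array([0,0,-1.]);z=np.cross(x,y)
    D=np.stack([x,y,z],1)@M.T;v=R.from_matrix(D).as_rotvec();print(yaw,v.round(4),(v/2/np.pi).round(4),np.degrees(v).round(1))
print((np.array([.5485,.1708,.25])-s["ee_pos"])/.5)
```

```text
0.2 front edge top [0.683 0.229 0.2  ] handle [0.645 0.229 0.2  ] rightend [ 0.679 -0.114  0.2  ]
0.25 front edge top [0.671 0.22  0.25 ] handle [0.635 0.22  0.25 ] rightend [ 0.668 -0.109  0.25 ]
0.3 front edge top [0.66 0.21 0.3 ] handle [0.625 0.21  0.3  ] rightend [ 0.656 -0.103  0.3  ]
scene bottom [0.707 0.405 0.   ] top edge front right corner [ 1.094 -0.539  0.   ]
scene bottom [0.685 0.416 0.02 ] top edge front right corner [ 1.063 -0.507  0.02 ]
scene bottom [0.482 0.518 0.2  ] top edge front right corner [ 0.784 -0.217  0.2  ]
scene bottom [0.426 0.546 0.25 ] top edge front right corner [ 0.706 -0.137  0.25 ]
spice [ 0.571 -0.01   0.096] salt [ 0.639 -0.001  0.09 ]
[[-0.     0.336 -0.942]
 [ 0.002 -0.942 -0.336]
 [-1.    -0.002 -0.   ]]
23.488 [-1.0000e-03 -1.6000e-03  1.6379e+00] [-2.000e-04 -3.000e-04  2.607e-01] [-0.1 -0.1 93.8]
203.488 [-1.6000e-03  9.0000e-04 -1.5037e+00] [-3.000e-04  1.000e-04 -2.393e-01] [ -0.1   0.1 -86.2]
[0.7106583  1.42373171 0.06338372]
```

```bash
python3 -m creep '{"offset":[[0.03,0.06,0.01],[0.06,0.12,0.02],[0.09,0.18,0.03],[0.12,0.24,0.04],[0.15,0.3,0.04],[0.18,0.36,0.04],[0.21,0.42,0.04],[0.24,0.48,0.04]],"angular":[[0,0,0.011],[0,0,0.022],[0,0,0.033],[0,0,0.044],[0,0,0.055],[0,0,0.066],[0,0,0.077],[0,0,0.087]]}' 1
python3 -m creep '{"offset":[[0.03,0.06,0.01],[0.06,0.12,0.02],[0.09,0.18,0.03],[0.12,0.24,0.04],[0.15,0.3,0.04],[0.18,0.36,0.04],[0.21,0.42,0.04],[0.24,0.48,0.04]],"angular":[[0,0,0.011],[0,0,0.022],[0,0,0.033],[0,0,0.044],[0,0,0.055],[0,0,0.066],[0,0,0.077],[0,0,0.087]]}'
python3 -m creep '{"offset":[[0.03,0.06,0],[0.06,0.12,0],[0.09,0.18,0],[0.12,0.24,0],[0.15,0.3,0],[0.18,0.36,0],[0.21,0.42,0],[0.23,0.46,0]],"angular":[[0,0,0.011],[0,0,0.022],[0,0,0.033],[0,0,0.044],[0,0,0.055],[0,0,0.066],[0,0,0.077],[0,0,0.087]]}'
cat > need.py <<'E'
from h import *
from plant import ctrl
s=ctrl.state();M=R.from_euler("xyz",s["eef_rot"]).as_matrix();g=np.array([.5485,.1708,.119])
yw=np.radians(23.488)
y=np.array([np.cos(yw),np.sin(yw),0]);x=np.array([0,0,-1.]);D=np.stack([x,y,np.cross(x,y)],1)@M.T
print(s["time_s"],s["qpos"].round(3),s["ee_pos"].round(4),"d",((g-s["ee_pos"])/.5).round(4),"rot",(R.from_matrix(D).as_rotvec()/2/np.pi).round(4),s["contact_force"].round(1),s["width"])
E
python3 need.py
```

```text
time_s: 0.77
ee_pos: [0.3135, -0.2998, 0.2389]
eef_rot: [-2.217, 1.57, 1.817]
contact_force: [1.4, -0.0, 1.0]
width: 0.999
time_s: 1.43
ee_pos: [0.4334, -0.0598, 0.259]
eef_rot: [-0.948, 1.571, -2.65]
contact_force: [0.9, -1.2, 0.4]
width: 0.997
time_s: 2.1
ee_pos: [0.5491, 0.1713, 0.2584]
eef_rot: [3.051, 1.57, 1.897]
contact_force: [0.9, 0.3, 0.3]
width: 1.005
2.1 [ 1.810e-01  2.570e-01  1.434e+00  1.000e-03  1.450e+00 -2.360e-01] [0.5491 0.1713 0.2584] d [-0.0011 -0.0011 -0.2788] rot [-0.0002 -0.0001 -0.0011] [0.9 0.3 0.3] 1.0049339052208146
```

```bash
python3 -m creep '{"offset":[[0,0,-0.03],[0,0,-0.06],[0,0,-0.09],[0,0,-0.11],[0,0,-0.13],[0,0,-0.14],[0,0,-0.14],[0,0,-0.14]],"angular":[[0,0,0],[0,0,0],[0,0,0],[0,0,-0.001],[0,0,-0.001],[0,0,-0.001],[0,0,-0.001],[0,0,-0.001]]}'
python3 need.py
cat > look.py <<'E'
import sys,cv2,numpy as np
from plant import ctrl
tag=sys.argv[1];cx=[int(v) for v in sys.argv[2].split(",")];f=4
o=[]
for n,k in(("scene",0),("top",2)):
    c=ctrl.camera(n);np.savez(f"{n}{tag}.npz",**c);i=c["img"][:,:,::-1];x,y=cx[k]-50,cx[k+1]-65
    i=i[max(y,0):y+130,max(x,0):x+100];o.append(cv2.resize(i,(400,520),interpolation=cv2.INTER_CUBIC))
cv2.imwrite(f"pics/{tag}.png",np.hstack(o))
E
python3 look.py a 225,215,205,190
```

```text
time_s: 2.77
ee_pos: [0.5485, 0.1683, 0.1893]
eef_rot: [1.434, 1.57, 0.269]
contact_force: [0.3, 0.4, -0.8]
width: 0.998
2.7667 [ 0.176  0.292  1.558  0.     1.292 -0.229] [0.5485 0.1683 0.1893] d [ 0.      0.005  -0.1407] rot [-0.      0.0001  0.0007] [ 0.3  0.4 -0.8] 0.9978802697857478
```

View pics/a.png

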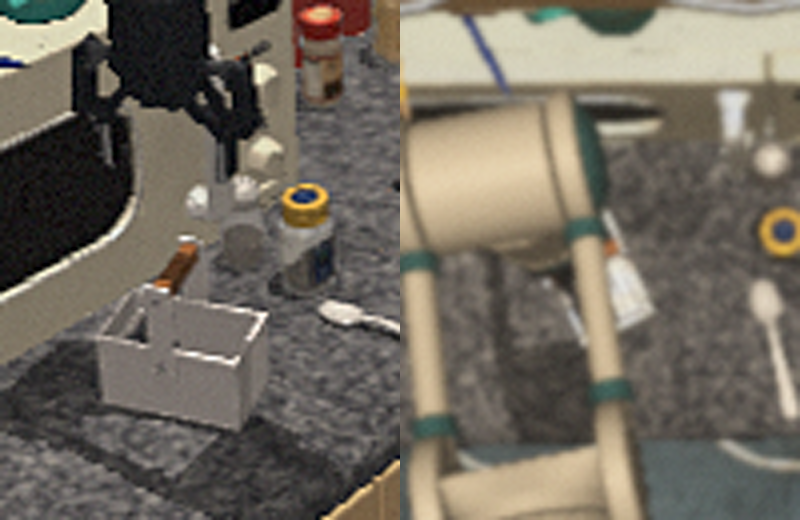

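```bash
python3 -m creep '{"offset":[[0,0.003,-0.02],[0,0.005,-0.04],[0,0.005,-0.06],[0,0.005,-0.08],[0,0.005,-0.095],[0,0.005,-0.1],[0,0.005,-0.1],[0,0.005,-0.1]],"angular":[[0,0,0],[0,0,0],[0,0,0.001],[0,0,0.001],[0,0,0.001],[0,0,0.001],[0,0,0.001],[0,0,0.001]]}'
python3 need.py;python3 look.py b 225,215,205,190
```

```text
time_s: 3.53
ee_pos: [0.5484, 0.1709, 0.139]
eef_rot: [-2.195, 1.571, 2.929]
contact_force: [-0.4, 0.6, -0.6]
width: 1.003
3.5333 [ 0.181  0.33   1.633  0.     1.179 -0.231] [0.5484 0.1709 0.139 ] d [ 0.0002 -0.0003 -0.04  ] rot [-0.     -0.     -0.0003] [-0.4  0.6 -0.6] 1.0031198909541021
```

View pics/b.png

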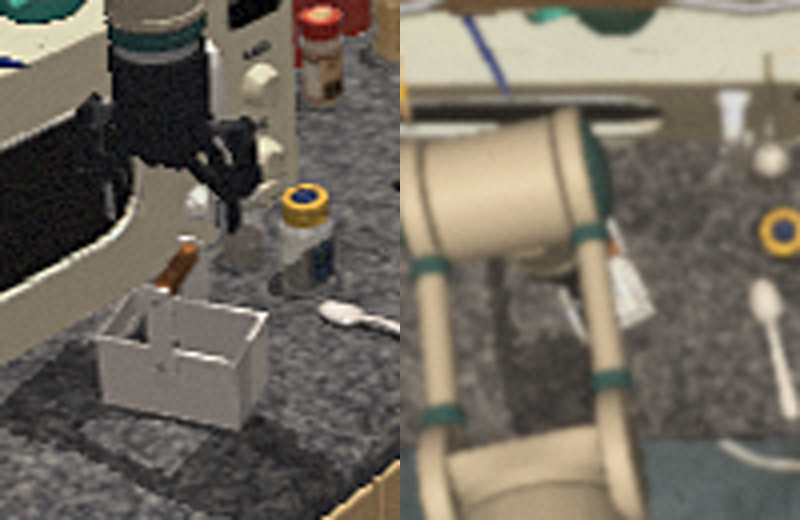

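```bash
python3 -m creep '{"offset":[[0,0,-0.01],[0,0,-0.02],[0,0,-0.03],[0,0,-0.04],[0,0,-0.04],[0,0,-0.04]],"angular":[[0,0,0],[0,0,0],[0,0,0],[0,0,0],[0,0,0],[0,0,0]]}'
python3 -m creep '{"offset":[[0,0,0],[0,0,0],[0,0,0],[0,0,0],[0,0,0],[0,0,0],[0,0,0],[0,0,0]],"angular":[[0,0,0],[0,0,0],[0,0,0],[0,0,0],[0,0,0],[0,0,0],[0,0,0],[0,0,0]]}' -1 50
python3 -m creep '{"offset":[[0,0,0],[0,0,0],[0,0,0],[0,0,0]],"angular":[[0,0,0],[0,0,0],[0,0,0],[0,0,0]]}'
python3 need.py;python3 look.py c 225,215,205,190
```

```text
time_s: 4.13
ee_pos: [0.5479, 0.1708, 0.1185]
eef_rot: [-1.792, 1.57, -2.951]
contact_force: [-0.2, -0.5, 0.2]
width: 0.999
time_s: 4.8
ee_pos: [0.5483, 0.1709, 0.1192]
eef_rot: [1.409, 1.571, 0.25]
contact_force: [0.2, -0.4, 0.3]
width: 0.002
time_s: 5.13
ee_pos: [0.5483, 0.1709, 0.1191]
eef_rot: [1.307, 1.571, 0.148]
contact_force: [0.0, 0.1, 0.1]
width: -0.004
5.1333 [ 0.181  0.347  1.661 -0.     1.133 -0.231] [0.5483 0.1709 0.1191] d [ 0.0004 -0.0002 -0.0002] rot [-0.      0.     -0.0003] [0.  0.1 0.1] -0.0035899246835161664
```

View pics/c.png

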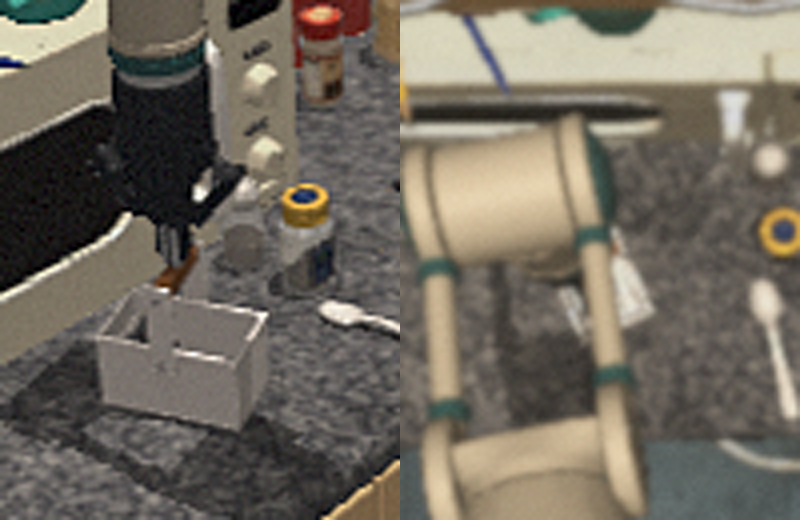

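Run:
```python
from h import *
import cv2
S=load("scenec")
for n,p in dict(tcp=[.5483,.1709,.119],tip=[.5483,.1709,.102],bar=[.5485,.1708,.121]).items():
    print(n,((proj(S,p)[0]-[175,150])*4).round(0))
q=np.array([.5485,.1708,.1216]);M=R.from_euler("z",np.radians(203.49)).as_matrix()
for y in(-.032,.032):
  for z in(-.009,.009): print("barend",y,z,((proj(S,M@[0,y,z]+q)[0]-[175,150])*4).round(0))
i=S["img"][190:245,190:245,::-1];cv2.imwrite("pics/c2.png",cv2.resize(i,None,fx=10,fy=10,interpolation=cv2.INTER_CUBIC))
i=load("scene0")["img"][190:245,190:245,::-1];cv2.imwrite("pics/c3.png",cv2.resize(i,None,fx=10,fy=10,interpolation=cv2.INTER_CUBIC))
```

```text
tcp [175. 273.]
tip [177. 290.]
bar [175. 271.]
barend -0.032 -0.009 [160. 302.]
barend -0.032 0.009 [158. 283.]
barend 0.032 -0.009 [191. 258.]
barend 0.032 0.009 [189. 239.]
```

View pics/c2.png

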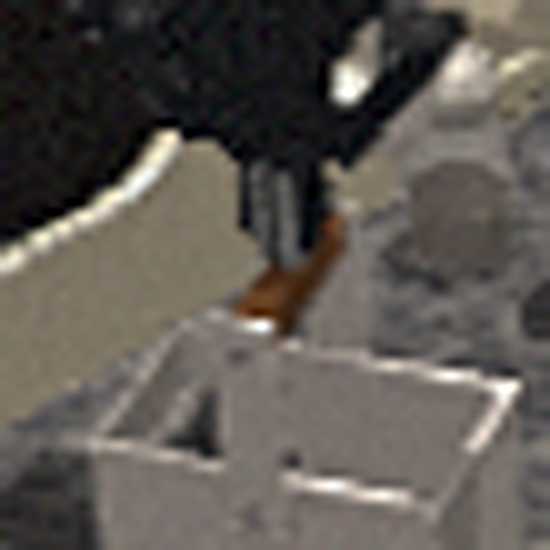

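View pics/c3.png

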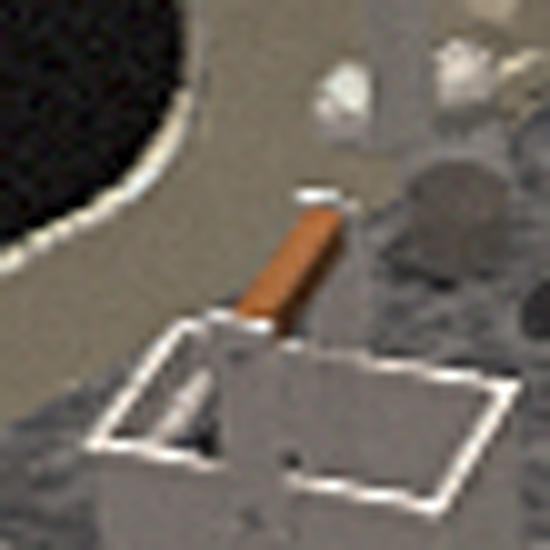

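Run:
```python
from h import *
import cv2
o=[]
for n,tc in(("scene0",[.1931,-.541,.2182]),("scenea",[.5485,.1683,.1893]),("scenec",[.5483,.1709,.1191])):
    S=load(n);p=proj(S,tc)[0];q=proj(S,np.array(tc)-[0,0,.017])[0];c=p.round().astype(int)
    i=np.pad(S["img"][:,:,::-1],((40,40),(40,40),(0,0)))[c[1]-10:c[1]+80,c[0]+10:c[0]+70].copy()
    i=cv2.resize(i,None,fx=4,fy=4,interpolation=cv2.INTER_CUBIC)
    for r,col in((p,(0,255,0)),(q,(0,0,255))):
        cv2.drawMarker(i,tuple(((r-c+[30,50]+.5)*4).astype(int).tolist()),col,cv2.MARKER_CROSS,8,1)
    o.append(i)
cv2.imwrite("pics/d.png",np.hstack(o))
```

```text
(no output)
```

View pics/d.png

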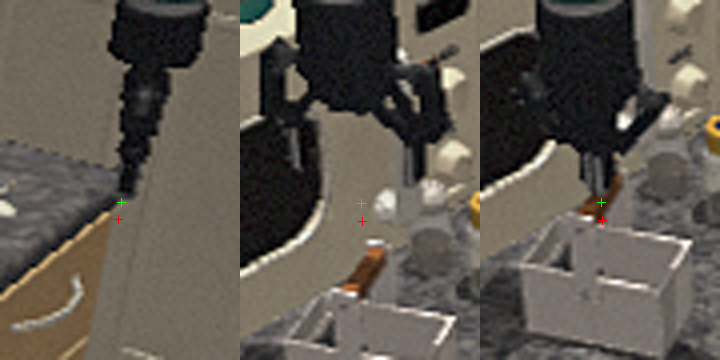

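```bash
python3 -m creep '{"offset":[[0,0,0.03],[0,0,0.06],[0,0,0.09],[0,0,0.12],[0,0,0.14],[0,0,0.14],[0,0,0.14],[0,0,0.14]],"angular":[[0,0,0],[0,0,0],[0,0,0],[0,0,0],[0,0,0],[0,0,0],[0,0,0],[0,0,0]]}'
cat > tipv.py <<'E'
from h import *
import cv2,sys
from plant import ctrl
tag=sys.argv[1];s=ctrl.state();tc=s["ee_pos"];print(s["time_s"],tc.round(4),s["width"])
S=ctrl.camera("scene");np.savez("scene"+tag+".npz",**S)
p=proj(S,tc)[0];c=p.round().astype(int)
i=S["img"][:,:,::-1][c[1]-40:c[1]+30,c[0]-40:c[0]+40];i=cv2.resize(i,None,fx=8,fy=8,interpolation=cv2.INTER_CUBIC)
for k in(-.02,0,.02):
    r=proj(S,tc+[0,0,k])[0];cv2.drawMarker(i,tuple(((r-c+[40,40]+.5)*8).astype(int).tolist()),(0,255,0),cv2.MARKER_CROSS,10,1)
cv2.imwrite(f"pics/{tag}.png",i)
E
python3 tipv.py e
```

```text
time_s: 5.9
ee_pos: [0.5476, 0.1708, 0.1882]
eef_rot: [-1.81, 1.569, -2.969]
contact_force: [-0.3, -0.1, -0.1]
width: 0.002
5.9 [0.5476 0.1708 0.1882] 0.0022357492329457274
```

View pics/e.png

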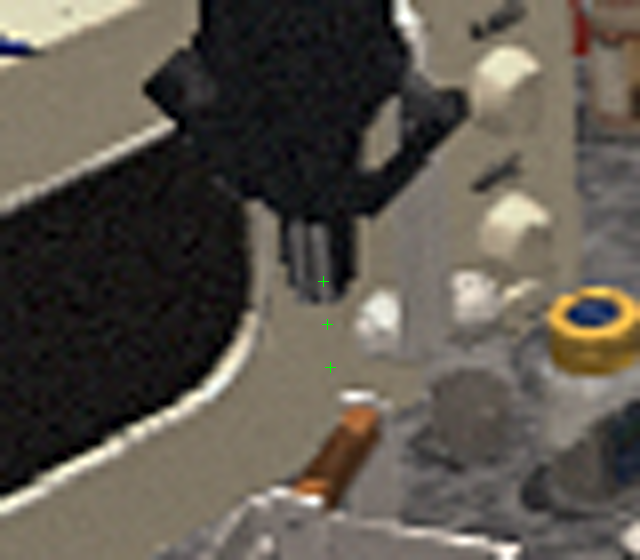

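Run:
```python
from h import *
import cv2
o=[]
for n in("top0","scene0"):
    S=load(n);tc=np.array([.1931,-.541,.2182]);p=proj(S,tc)[0];c=p.round().astype(int);print(p)
    i=np.pad(S["img"][:,:,::-1],((40,40),(40,40),(0,0)))[c[1]:c[1]+80,c[0]:c[0]+80]
    i=cv2.resize(i,None,fx=5,fy=5,interpolation=cv2.INTER_CUBIC)
    for k in(-.02,0,.02):
        r=proj(S,tc+[0,0,k])[0];cv2.drawMarker(i,tuple(((r-c+[40,40]+.5)*5).astype(int).tolist()),(0,255,0),cv2.MARKER_CROSS,8,1)
    o.append(i)
cv2.imwrite("pics/f.png",np.hstack(o))
```

```text
[417.96111935 290.14339811]
[425.98391338 146.11576195]
```

View pics/f.png

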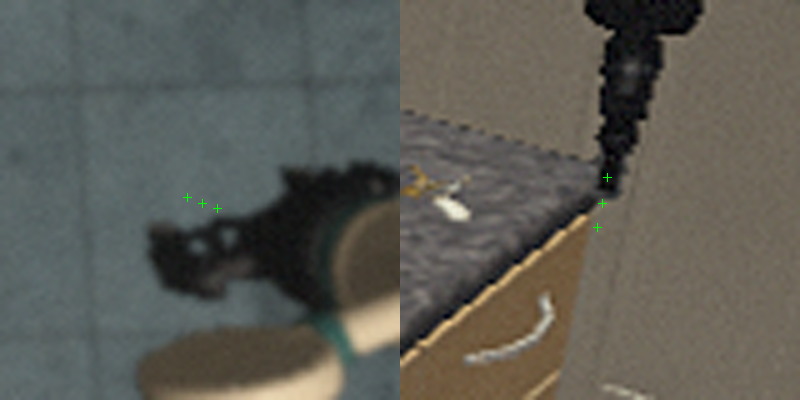

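Run:
```python
from h import *
import cv2
S,T=load("scene0"),load("top0")
for n,C,(x,y) in(("s",S,(400,110)),("t",T,(395,260))):
    cv2.imwrite(f"pics/g{n}.png",cv2.resize(C["img"][y:y+60,x:x+60,::-1],None,fx=9,fy=9,interpolation=cv2.INTER_CUBIC))
ptop=np.array([185/5+418-40,260/5+290-40])
for sc in [(428,146-2),(427.7,145)]:
    pass
p,e=tri([S,T],[np.array([608/5-80+426-40,190/5+146-40])-[0,0],ptop],(.19,-.54,.2));print(p,e)
```

```text
[ 0.16922578 -0.5110453   0.24742608] 2.892587531403194
```

View pics/gs.png

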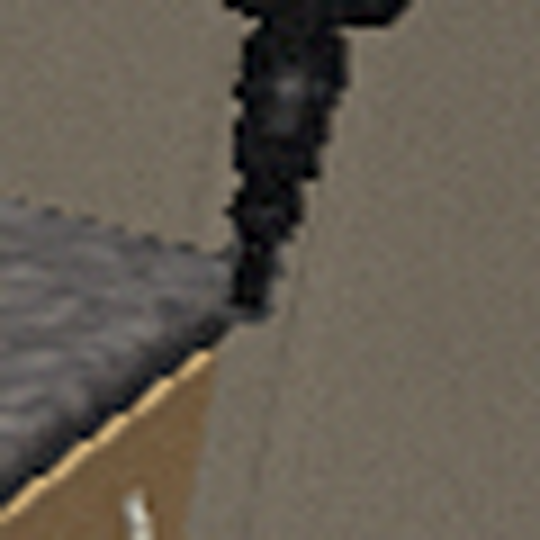

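View pics/gt.png

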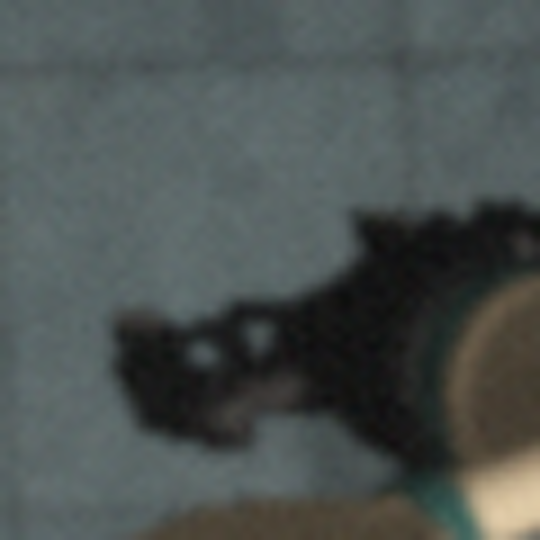

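```bash
python3 -m creep '{"offset":[[0,0,0],[0,0,0],[0,0,0],[0,0,0],[0,0,0],[0,0,0],[0,0,0],[0,0,0]],"angular":[[0,0,0],[0,0,0],[0,0,0],[0,0,0],[0,0,0],[0,0,0],[0,0,0],[0,0,0]]}' 1 
python3 -m creep '{"offset":[[0,0,-0.03],[0,0,-0.06],[0,0,-0.09],[0,0,-0.12],[0,0,-0.14],[0,0,-0.15],[0,0,-0.15],[0,0,-0.15]],"angular":[[0,0,0],[0,0,0],[0,0,0],[0,0,0],[0,0,0],[0,0,0],[0,0,0],[0,0,0]]}'
python3 tipv.py g
```

```text
time_s: 6.62
ee_pos: [0.5483, 0.1709, 0.1892]
eef_rot: [1.493, 1.571, 0.334]
contact_force: [0.5, -0.5, 0.8]
width: 0.999
time_s: 7.28
ee_pos: [0.5486, 0.171, 0.1144]
eef_rot: [1.336, 1.57, 0.177]
contact_force: [0.9, -0.3, 0.5]
width: 1.004
7.2833 [0.5486 0.171  0.1144] 1.0037360934183515
```

View pics/g.png

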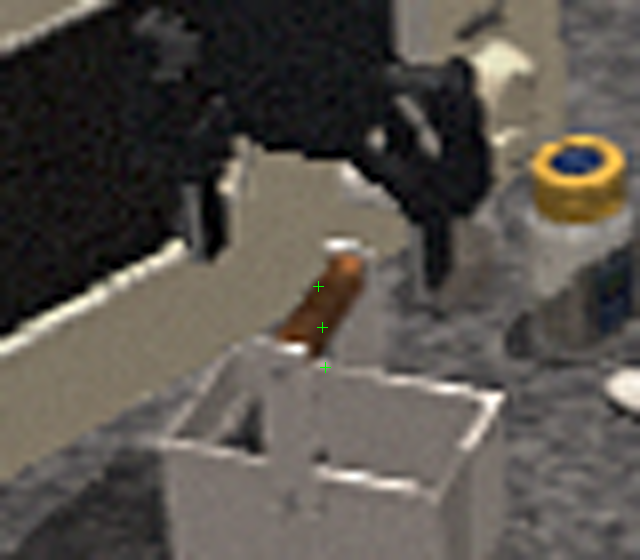

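```bash
python3 -m creep '{"offset":[[0,0,-0.01],[0,0,-0.02],[0,0,-0.03],[0,0,-0.04],[0,0,-0.049],[0,0,-0.049],[0,0,-0.049]],"angular":[[0,0,0],[0,0,0],[0,0,0],[0,0,0],[0,0,0],[0,0,0],[0,0,0]]}'
python3 -m creep '{"offset":[[0,0,0],[0,0,0],[0,0,0],[0,0,0],[0,0,0],[0,0,0],[0,0,0],[0,0,0]],"angular":[[0,0,0],[0,0,0],[0,0,0],[0,0,0],[0,0,0],[0,0,0],[0,0,0],[0,0,0]]}' -1 50
python3 -m creep '{"offset":[[0,0,0],[0,0,0],[0,0,0]],"angular":[[0,0,0],[0,0,0],[0,0,0]]}'
python3 tipv.py h
```

```text
time_s: 7.92
ee_pos: [0.548, 0.1709, 0.0891]
eef_rot: [-1.819, 1.57, -2.978]
contact_force: [0.2, -0.3, -0.6]
width: 1.0
time_s: 8.58
ee_pos: [0.5488, 0.1711, 0.0898]
eef_rot: [1.455, 1.57, 0.296]
contact_force: [1.7, 1.0, -0.1]
width: 0.153
time_s: 8.83
ee_pos: [0.5487, 0.171, 0.0898]
eef_rot: [1.418, 1.57, 0.259]
contact_force: [2.1, 1.6, -0.0]
width: 0.154
8.8333 [0.5487 0.171  0.0898] 0.15445247639354795
```

View pics/h.png

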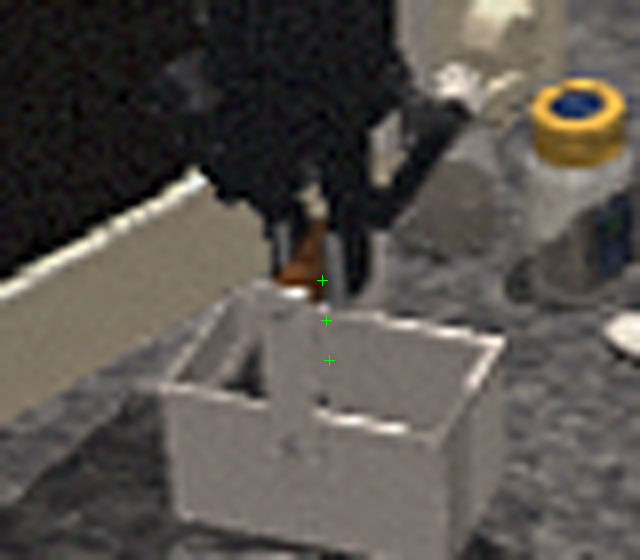

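```bash
python3 -m creep '{"offset":[[0,0,0.005],[0,0,0.012],[0,0,0.024],[0,0,0.04],[0,0,0.056],[0,0,0.072],[0,0,0.088],[0,0,0.1]],"angular":[[0,0,0],[0,0,0],[0,0,0],[0,0,0],[0,0,0],[0,0,0],[0,0,0],[0,0,0]]}' - 70
python3 tipv.py i
```

```text
time_s: 9.55
ee_pos: [0.5487, 0.171, 0.1411]
eef_rot: [1.349, 1.569, 0.19]
contact_force: [0.5, -0.7, -3.0]
width: 0.153
9.55 [0.5487 0.171  0.1411] 0.15269864515145493
```

View pics/i.png

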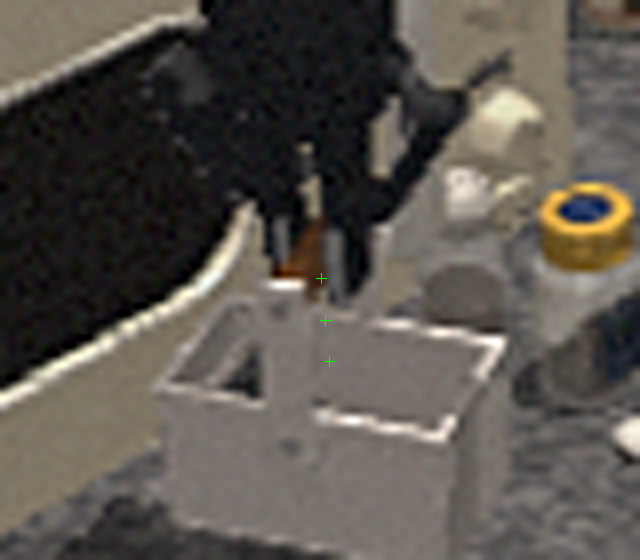

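```bash
python3 -m creep '{"offset":[[0,0,0.012],[0,0,0.03],[0,0,0.055],[0,-0.005,0.085],[0,-0.015,0.115],[0,-0.03,0.145],[0,-0.05,0.17],[-0.003,-0.075,0.19]],"angular":[[0,0,0],[0,0,0],[0,0,0],[0,0,0],[0,0,0],[0,0,-0.001],[0,0,-0.002],[0,0,-0.004]]}'
python3 -m creep '{"offset":[[-0.002,-0.03,0.01],[-0.004,-0.065,0.018],[-0.006,-0.1,0.02],[-0.008,-0.135,0.02],[-0.01,-0.17,0.02],[-0.012,-0.205,0.02],[-0.014,-0.24,0.02],[-0.016,-0.275,0.02]],"angular":[[0,0,-0.002],[0,0,-0.004],[0,0,-0.007],[0,0,-0.01],[0,0,-0.013],[0,0,-0.016],[0,0,-0.019],[0,0,-0.022]]}'
python3 -m creep '{"offset":[[-0.002,-0.035,0],[-0.004,-0.07,0],[-0.006,-0.105,0],[-0.008,-0.14,0],[-0.01,-0.175,0],[-0.012,-0.21,0],[-0.014,-0.245,0],[-0.016,-0.28,0]],"angular":[[0,0,-0.003],[0,0,-0.006],[0,0,-0.009],[0,0,-0.012],[0,0,-0.015],[0,0,-0.018],[0,0,-0.021],[0,0,-0.024]]}'
python3 -m creep '{"offset":[[-0.002,-0.035,0],[-0.004,-0.07,0],[-0.006,-0.105,0],[-0.008,-0.14,0],[-0.01,-0.175,0],[-0.012,-0.2,0],[-0.013,-0.215,0],[-0.013,-0.222,0]],"angular":[[0,0,-0.002],[0,0,-0.004],[0,0,-0.006],[0,0,-0.008],[0,0,-0.01],[0,0,-0.011],[0,0,-0.011],[0,0,-0.011]]}'
python3 need.py
python3 - <<'E'
import cv2,numpy as np
from plant import ctrl
for n in("scene","top"):
    c=ctrl.camera(n);np.savez(f"{n}j.npz",**c)
    i=c["img"][:,:,::-1];i=i[90:240,240:400] if n=="scene" else i[120:250,250:370]
    cv2.imwrite(f"pics/j{n}.png",cv2.resize(i,None,fx=4.5,fy=4.5,interpolation=cv2.INTER_CUBIC)[:600])
E
```

```text
time_s: 10.27
ee_pos: [0.5472, 0.1335, 0.2362]
eef_rot: [1.505, 1.569, 0.322]
contact_force: [0.1, 0.0, -4.1]
width: 0.151
time_s: 10.93
ee_pos: [0.5381, -0.0054, 0.2448]
eef_rot: [-1.678, 1.57, -3.001]
contact_force: [-0.2, -0.2, -3.5]
width: 0.154
time_s: 11.6
ee_pos: [0.53, -0.1452, 0.2447]
eef_rot: [-1.805, 1.57, 3.003]
contact_force: [0.3, -0.2, -3.9]
width: 0.149
time_s: 12.27
ee_pos: [0.5238, -0.2562, 0.2445]
eef_rot: [-1.977, 1.57, 2.762]
contact_force: [0.2, -0.2, -5.0]
width: 0.149
12.2667 [-0.574  0.276  1.442 -0.     1.424 -0.601] [ 0.5238 -0.2562  0.2445] d [ 0.0494  0.854  -0.251 ] rot [-0.     -0.0001  0.0609] [ 0.2 -0.2 -5. ] 0.1490017900398085
```

View pics/jscene.png

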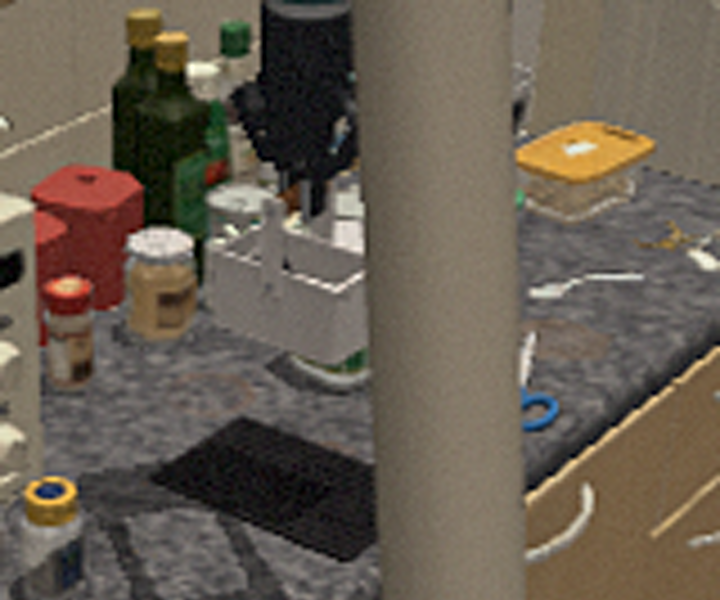

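View pics/jtop.png

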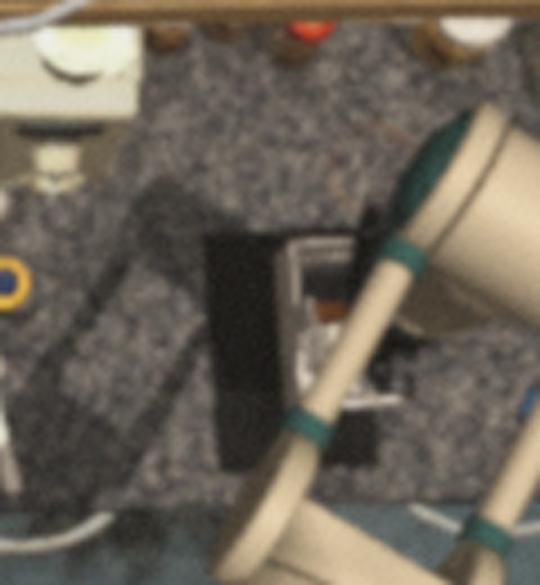

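```bash
cat > j.py <<'E'
import cv2,numpy as np,sys
from plant import ctrl
t=sys.argv[1];o=[]
for n in("scene","top"):
    c=ctrl.camera(n);np.savez(f"{n}{t}.npz",**c)
    i=c["img"][:,:,::-1];i=i[120:200,270:340] if n=="scene" else i[150:230,290:360]
    o.append(cv2.resize(i,None,fx=5.5,fy=5.5,interpolation=cv2.INTER_CUBIC))
cv2.imwrite(f"pics/{t}.png",np.hstack(o));s=ctrl.state();print(s["time_s"],s["qpos"].round(2),s["contact_force"].round(1),s["moment"].round(2))
from scipy.spatial.transform import Rotation as R
x=R.from_euler("xyz",s["eef_rot"]).as_matrix()[:,0];print("tilt",np.degrees(np.arccos(-x[2])).round(2),s["ee_pos"])
E
python3 j.py k0
python3 -m creep '{"offset":[[0,0,0],[0,0,0],[0,0,0],[0,0,0],[0,0,0],[0,0,0],[0,0,0],[0,0,0]],"angular":[[0,-0.001,0],[0,-0.003,0],[0,-0.006,0],[0.0003,-0.009,0],[0.0003,-0.013,0],[0.0004,-0.017,0],[0.0005,-0.021,0],[0.0006,-0.025,0]]}'
python3 -m creep '{"offset":[[0,0,0],[0,0,0],[0,0,0],[0,0,0],[0,0,0],[0,0,0],[0,0,0],[0,0,0]],"angular":[[0.0001,-0.004,0],[0.0002,-0.008,0],[0.0003,-0.012,0],[0.0004,-0.016,0],[0.0005,-0.02,0],[0.0006,-0.024,0],[0.0007,-0.027,0],[0.0008,-0.03,0]]}'
python3 j.py k1
```

```text
12.4667 [-0.57  0.27  1.44  0.    1.42 -0.6 ] [-0.7  0.3 -3.6] [ 0.01 -0.    0.03]
tilt 0.06 [ 0.5242002  -0.25421398  0.24459909]
time_s: 13.13
ee_pos: [0.5237, -0.2548, 0.2448]
eef_rot: [1.565, 1.412, 0.023]
contact_force: [-0.1, -0.5, -4.5]
width: 0.153
time_s: 13.8
ee_pos: [0.5239, -0.2551, 0.2446]
eef_rot: [1.567, 1.224, 0.025]
contact_force: [-0.1, 0.2, -4.3]
width: 0.149
13.9 [-0.73  0.12  1.7   0.27  1.08 -0.85] [ 0.6 -0.6 -4.5] [-0.04  0.5  -0.01]
tilt 19.81 [ 0.52340763 -0.25496606  0.24432438]
```

View pics/k0.png

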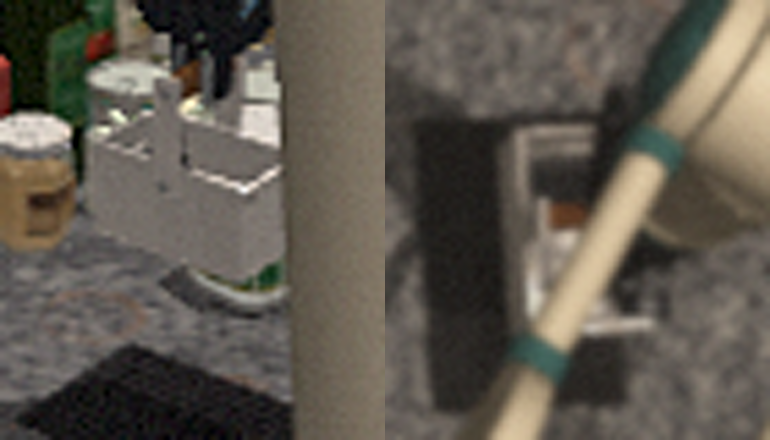

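View pics/k1.png

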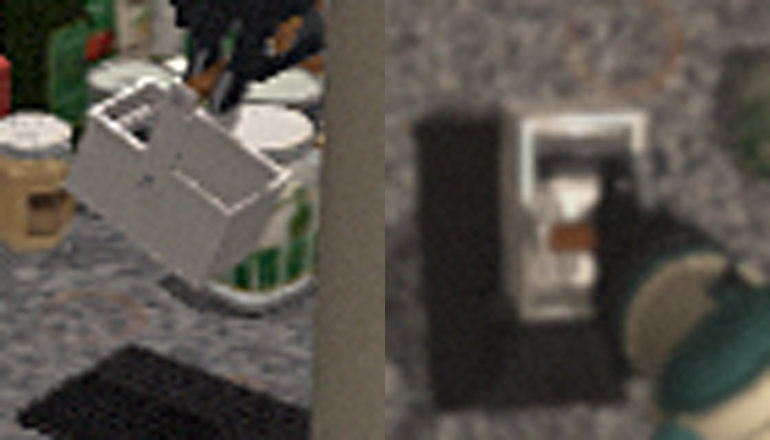

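```bash
python3 -m creep '{"offset":[[0,0,0],[0,0,0],[0,0,0],[0,0,0],[0,0,0],[0,0,0],[0,0,0],[0,0,0]],"angular":[[0,-0.002,0],[0,-0.004,0],[0.0001,-0.007,0],[0.0002,-0.01,0],[0.0003,-0.013,0],[0.0004,-0.016,0],[0.0005,-0.018,0],[0.0005,-0.02,0]]}'
python3 j.py k2
python3 -m creep '{"offset":[[0,0,0],[0,0,0],[0,0,0],[0,0,0],[0,0,0],[0,0,0],[0,0,0],[0,0,0]],"angular":[[0,-0.002,0],[0,-0.004,0],[0.0001,-0.006,0],[0.0002,-0.008,0],[0.0003,-0.01,0],[0.0004,-0.012,0],[0.0004,-0.014,0],[0.0004,-0.016,0]]}'
python3 j.py k3
```

```text
time_s: 14.57
ee_pos: [0.5241, -0.2552, 0.2446]
eef_rot: [1.567, 1.098, 0.025]
contact_force: [0.1, -0.4, -4.3]
width: 0.149
14.6667 [-0.79  0.08  1.8   0.41  0.97 -1.01] [-0.5 -0.6 -4.5] [-0.02  0.63 -0.03]
tilt 27.0 [ 0.52361187 -0.2549831   0.24429361]
time_s: 15.33
ee_pos: [0.5242, -0.2551, 0.2446]
eef_rot: [1.567, 0.998, 0.025]
contact_force: [0.4, -0.4, -3.8]
width: 0.152
15.4333 [-0.85  0.05  1.88  0.56  0.9  -1.16] [-0.9 -0.5 -2.5] [-0.03  0.81  0.04]
tilt 32.77 [ 0.52374381 -0.25493161  0.24420312]
```

View pics/k2.png

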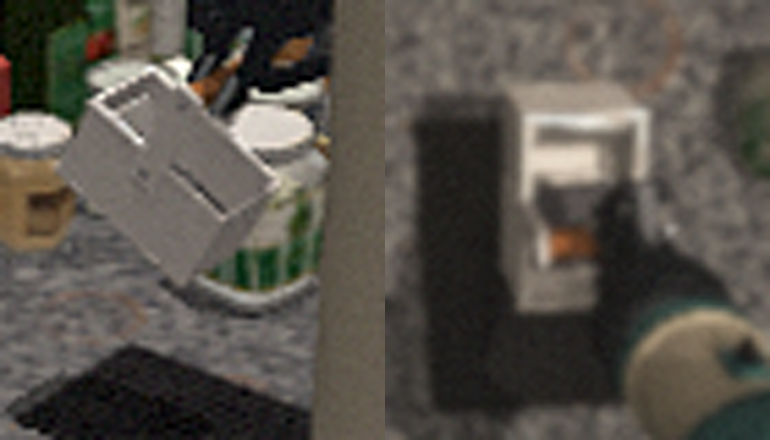

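View pics/k3.png

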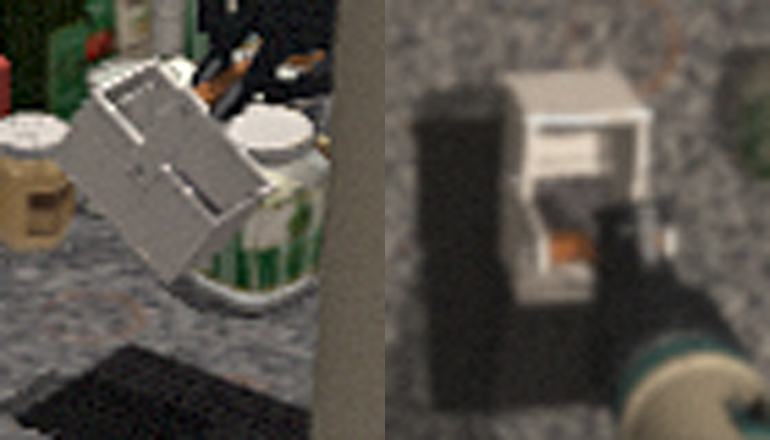

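```bash
python3 -m creep '{"offset":[[0,0,0],[0,0,0],[0,0,0],[0,0,0],[0,0,0],[0,0,0],[0,0,0],[0,0,0]],"angular":[[0,0.002,0],[0,0.005,0],[-0.0002,0.009,0],[-0.0003,0.013,0],[-0.0004,0.018,0],[-0.0005,0.023,0],[-0.0006,0.028,0],[-0.0008,0.033,0]]}'
python3 -m creep '{"offset":[[0,0,0],[0,0,0],[0,0,0],[0,0,0],[0,0,0],[0,0,0],[0,0,0],[0,0,0]],"angular":[[-0.0001,0.005,0],[-0.0002,0.01,0],[-0.0004,0.016,0],[-0.0005,0.022,0],[-0.0006,0.028,0],[-0.0008,0.034,0],[-0.001,0.04,0],[-0.0011,0.045,0]]}'
python3 j.py k4
python3 -m creep '{"offset":[[0,0,0],[0,0,0],[0,0,0],[0,0,0]],"angular":[[-0.0001,0.005,0],[-0.0003,0.009,0],[-0.0003,0.012,0],[-0.0003,0.013,0]]}'
python3 j.py k5
```

```text
time_s: 16.1
ee_pos: [0.5248, -0.2552, 0.2451]
eef_rot: [1.567, 1.207, 0.024]
contact_force: [0.2, 0.1, -3.0]
width: 0.153
time_s: 16.77
ee_pos: [0.5257, -0.2551, 0.2451]
eef_rot: [1.568, 1.489, 0.025]
contact_force: [-0.5, 0.6, -3.9]
width: 0.152
16.8667 [-0.6   0.24  1.5   0.05  1.34 -0.64] [ 0.3  0.7 -3.8] [-0.01  0.06  0.05]
tilt 4.8 [ 0.52657518 -0.25510363  0.2447852 ]
time_s: 17.2
ee_pos: [0.5251, -0.2551, 0.2446]
eef_rot: [2.248, 1.57, 0.705]
contact_force: [0.3, 0.6, -4.2]
width: 0.149
17.3 [-0.57  0.28  1.44  0.    1.42 -0.6 ] [ 0.5 -0.7 -4. ] [ 0.02 -0.04  0.02]
tilt 0.06 [ 0.52466205 -0.2550194   0.24452636]
```

View pics/k4.png

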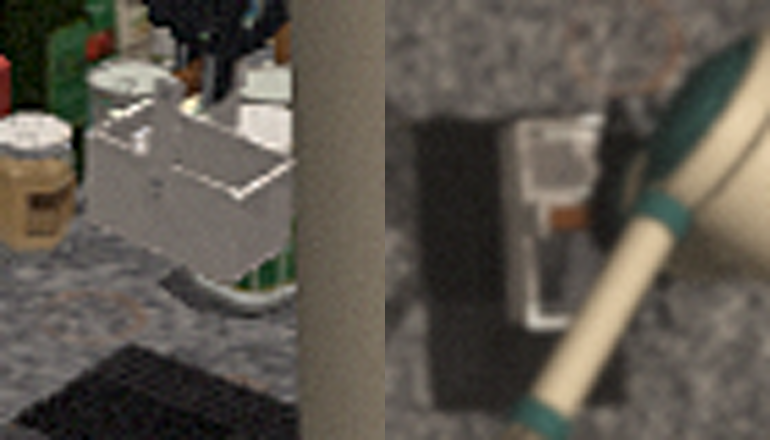

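View pics/k5.png

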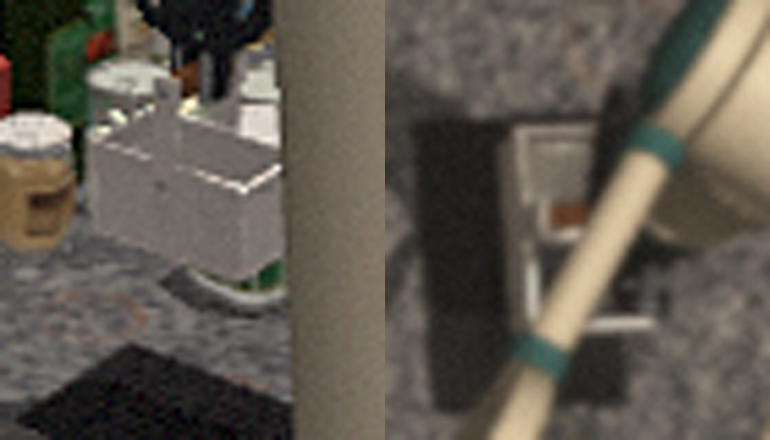

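Run:
```python
from h import *
S,T=load("scenek5"),load("topk5")
s=lambda u,v:np.array([u/5.5+270-.4,v/5.5+120-.4]); t=lambda u,v:np.array([u/5.5+290-.4,v/5.5+150-.4])
z=-.052
obs=[(0,(-.059,-.035,z),s(90,130)),(0,(.063,-.035,z),s(245,192)),(0,(.063,.035,z),s(283,160)),(0,(-.059,-.035,-.12),s(94,230)),(0,(.063,-.035,-.12),s(236,281)),
(1,(-.059,-.035,z),t(516,128)),(1,(.063,.035,z),t(658,322)),(1,(.063,-.035,z),t(528,330))]
q,r=fitbody([S,T],obs,[.52,-.25,.27,np.pi]);print(q.round(4),np.degrees(q[3]));print(r.round(1).tolist())
```

```text
[ 0.729  -0.5669  0.09    3.1576] 180.9179283540826
[[7.8, 4.0], [1.4, 0.0], [3.2, 0.5], [6.7, -1.2], [2.3, -2.8], [-1.5, -45.6], [-7.0, -51.0], [-1.1, -51.8]]
```

Run:
```python
from h import *
S,T=load("scenek5"),load("topk5")
s=lambda u,v:np.array([u/5.5+270-.4,v/5.5+120-.4]); t=lambda u,v:np.array([(u-385)/5.5+290-.4,v/5.5+150-.4])
z=-.052
obs=[(0,(-.059,-.035,z),s(90,130)),(0,(.063,-.035,z),s(245,192)),(0,(.063,.035,z),s(283,160)),(0,(-.059,-.035,-.12),s(94,230)),(0,(.063,-.035,-.12),s(236,281)),
(1,(-.059,-.035,z),t(516,128)),(1,(.063,.035,z),t(658,322)),(1,(.063,-.035,z),t(528,330))]
q,r=fitbody([S,T],obs,[.52,-.25,.27,np.pi]);print(q.round(4),np.degrees(q[3]));print(r.round(1).tolist())
```

```text
[ 0.5266 -0.2535  0.2763  3.169 ] 181.5702814703586
[[0.1, 1.8], [-0.5, -0.4], [3.5, -1.4], [-0.9, 0.0], [0.3, 0.3], [0.2, -0.2], [-1.8, 0.1], [0.7, -0.2]]
```

```bash
python3 -m creep '{"offset":[[0,0,-0.01],[0,-0.002,-0.03],[0,-0.004,-0.06],[-0.002,-0.006,-0.09],[-0.004,-0.006,-0.12],[-0.004,-0.006,-0.15],[-0.004,-0.006,-0.18],[-0.004,-0.006,-0.21]],"angular":[[0,0,0],[0,0,0],[0,0,0],[0,0,0],[0,0,0],[0,0,0],[0,0,0],[0,0,0]]}'
python3 -m creep '{"offset":[[0,0,-0.02],[0,0,-0.038],[0,0,-0.054],[0,0,-0.066],[0,0,-0.074],[0,0,-0.078],[0,0,-0.08],[0,0,-0.08]],"angular":[[0,0,0],[0,0,0],[0,0,0],[0,0,0],[0,0,0],[0,0,0],[0,0,0],[0,0,0]]}'
python3 j.py l0
```

```text
time_s: 17.97
ee_pos: [0.5215, -0.2579, 0.1381]
eef_rot: [-2.842, 1.57, 1.898]
contact_force: [0.5, -0.5, -3.6]
width: 0.149
time_s: 18.63
ee_pos: [0.5225, -0.2582, 0.0998]
eef_rot: [1.937, 1.57, 0.395]
contact_force: [-0.7, 0.3, -3.0]
width: 0.152
18.7333 [-0.58  0.38  1.67  0.    1.1  -0.61] [ 0.4  0.7 -4.1] [ 0.05 -0.01  0.04]
tilt 0.06 [ 0.52262116 -0.2582768   0.10010597]
```

Run:
```python
import cv2,numpy as np
o=[]
for n,(x,y) in(("scenel0",(285,155)),("topl0",(275,150))):
    o.append(cv2.resize(np.load(n+".npz")["img"][y:y+80,x:x+70,::-1],None,fx=5.5,fy=5.5,interpolation=cv2.INTER_CUBIC))
cv2.imwrite("pics/l0b.png",np.hstack(o))
```

```text
(no output)
```

View pics/l0b.png

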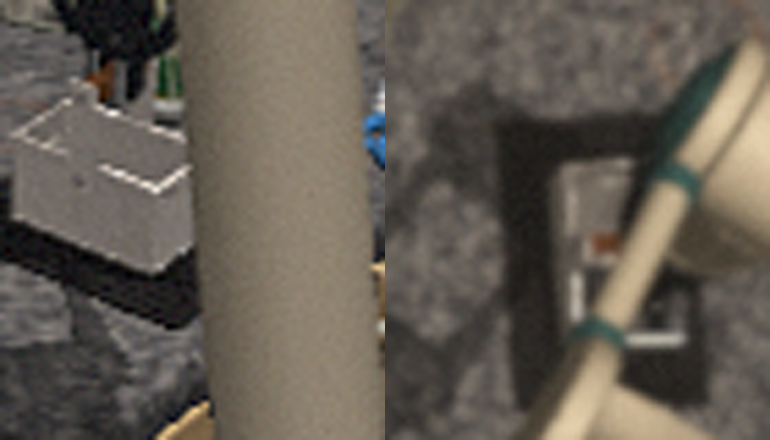

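Drainer hovers centred over the mat, about 5 mm up. Now creep down until contact.

```bash
python3 -m creep '{"offset":[[0,0,-0.002],[0,0,-0.004],[0,0,-0.006],[0,0,-0.007],[0,0,-0.008],[0,0,-0.009],[0,0,-0.01],[0,0,-0.01]],"angular":[[0,0,0],[0,0,0],[0,0,0],[0,0,0],[0,0,0],[0,0,0],[0,0,0],[0,0,0]]}'
python3 need.py
```

```text
time_s: 19.4
ee_pos: [0.5225, -0.2581, 0.0948]
eef_rot: [2.327, 1.57, 0.785]
contact_force: [0.1, -0.4, -2.7]
width: 0.144
19.4 [-5.790e-01  3.810e-01  1.675e+00  1.000e-03  1.085e+00 -6.070e-01] [ 0.5225 -0.2581  0.0948] d [0.0521 0.8578 0.0483] rot [-0.0001  0.0001  0.0607] [ 0.1 -0.4 -2.7] 0.14399223740108777
```

```bash
python3 -m creep '{"offset":[[0,0,-0.001],[0,0,-0.002],[0,0,-0.002],[0,0,-0.002]],"angular":[[0,0,0],[0,0,0],[0,0,0],[0,0,0]]}'
```

```text
time_s: 19.73
ee_pos: [0.5226, -0.2581, 0.0947]
eef_rot: [1.673, 1.57, 0.13]
contact_force: [-1.4, 1.8, 5.3]
width: 0.151
```

```bash
python3 -m creep '{"offset":[[0,0,0],[0,0,0],[0,0,0],[0,0,0],[0,0,0],[0,0,0],[0,0,0],[0,0,0]],"angular":[[0,0,0],[0,0,0],[0,0,0],[0,0,0],[0,0,0],[0,0,0],[0,0,0],[0,0,0]]}' 0.2
python3 -m creep '{"offset":[[0,0,0.01],[0,0,0.03],[0,0,0.06],[0,0,0.1],[0,0,0.14],[0,0,0.18],[0,0,0.22],[0,0,0.26]],"angular":[[0,0,0],[0,0,0],[0,0,0],[0,0,0],[0,0,0],[0,0,0],[0,0,0],[0,0,0]]}'
python3 -m creep '{"offset":[[0,0.05,0.05],[0,0.1,0.08],[-0.02,0.16,0.1],[-0.04,0.22,0.1],[-0.06,0.28,0.1],[-0.08,0.34,0.1],[-0.1,0.4,0.1],[-0.12,0.46,0.1]],"angular":[[0,0,0],[0,0,0],[0,0,0],[0,0,0],[0,0,0],[0,0,0],[0,0,0],[0,0,0]]}'
python3 - <<'E'
import cv2,numpy as np
from plant import ctrl
o=[]
for n,(x,y) in(("scene",(265,135)),("top",(275,150))):
    c=ctrl.camera(n);np.savez(n+"m.npz",**c);o.append(cv2.resize(c["img"][y:y+80,x:x+70,::-1],None,fx=5.5,fy=5.5,interpolation=cv2.INTER_CUBIC))
    cv2.imwrite(f"pics/m{n}.png",c["img"][:,:,::-1])
cv2.imwrite("pics/m.png",np.hstack(o))
E
```

```text
time_s: 20.4
ee_pos: [0.5223, -0.2581, 0.0935]
eef_rot: [3.04, 1.57, 1.497]
contact_force: [0.4, -0.3, -0.2]
width: 0.601
time_s: 21.07
ee_pos: [0.5223, -0.2581, 0.2258]
eef_rot: [1.376, 1.569, -0.166]
contact_force: [-0.2, 1.1, -0.1]
width: 0.598
time_s: 21.73
ee_pos: [0.4616, -0.0268, 0.2749]
eef_rot: [1.726, 1.569, 0.184]
contact_force: [0.2, -0.3, 0.0]
width: 0.596
```

View pics/m.png

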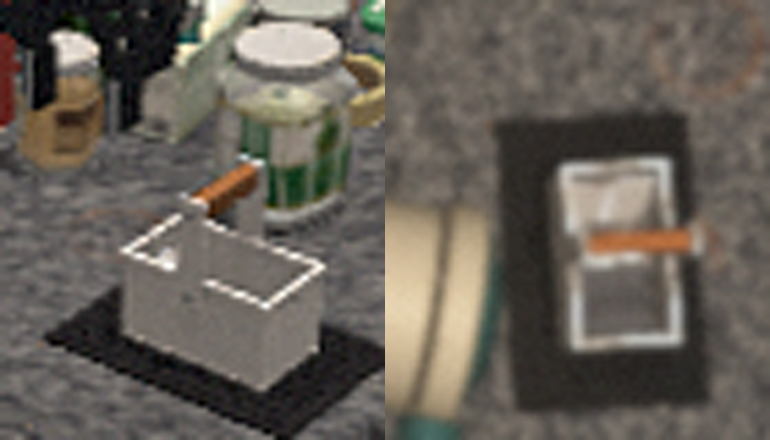

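View pics/mscene.png

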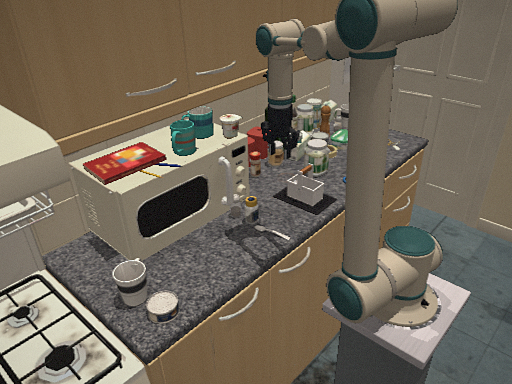

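Run:
```python
import cv2,numpy as np
from h import *
S,T=load("scenem"),load("topm")
s=lambda u,v:np.array([u/5.5+265-.4,v/5.5+135-.4]); t=lambda u,v:np.array([(u-385)/5.5+275-.4,v/5.5+150-.4])
z=-.052
obs=[(0,(-.059,-.035,z),s(122,248)),(0,(.063,-.035,z),s(266,303)),(0,(.063,.035,z),s(322,267)),(0,(-.059,-.035,-.12),s(126,335)),(0,(.063,-.035,-.12),s(263,388)),
(1,(-.059,-.035,z),t(558,163)),(1,(-.059,.035,z),t(668,160)),(1,(.063,.035,z),t(682,340)),(1,(.063,-.035,z),t(572,348)),(1,(0,0,.009),t(645,241))]
q,r=fitbody([S,T],obs,[.52,-.25,.12,np.pi]);print(q.round(4),np.degrees(q[3]));print(r.round(1).tolist())
M=R.from_euler("z",q[3]).as_matrix();m=R.from_euler("z",np.radians(1.46)).as_matrix()
for p in([.063,0,-.12],[-.059,0,-.12]):print((m.T@(M@p+q[:3]-[.5225,-.2575,.005])).round(4))
a=cv2.resize(T["img"][172:220,300:335,::-1],None,fx=11,fy=11,interpolation=cv2.INTER_CUBIC)
b=cv2.resize(S["img"][165:210,280:330,::-1],None,fx=8,fy=8,interpolation=cv2.INTER_CUBIC)
a=cv2.convertScaleAbs(a,alpha=1.5);b=cv2.convertScaleAbs(b,alpha=1.3)
a=a[:528];b=cv2.copyMakeBorder(b,0,528-b.shape[0],0,0,cv2.BORDER_CONSTANT);cv2.imwrite("pics/m2.png",np.hstack([a,b]))
```

```text
[ 0.5233 -0.2574  0.1273  3.1682] 181.5220946123387
[[0.1, 0.3], [0.2, 0.4], [0.3, -0.5], [-0.9, -0.6], [-0.1, 0.2], [1.1, 0.5], [-0.3, 0.2], [-0.4, -0.0], [0.8, -0.5], [-0.8, -0.0]]
[-0.0622  0.      0.0023]
[0.0598 0.0001 0.0023]
```

View pics/m2.png

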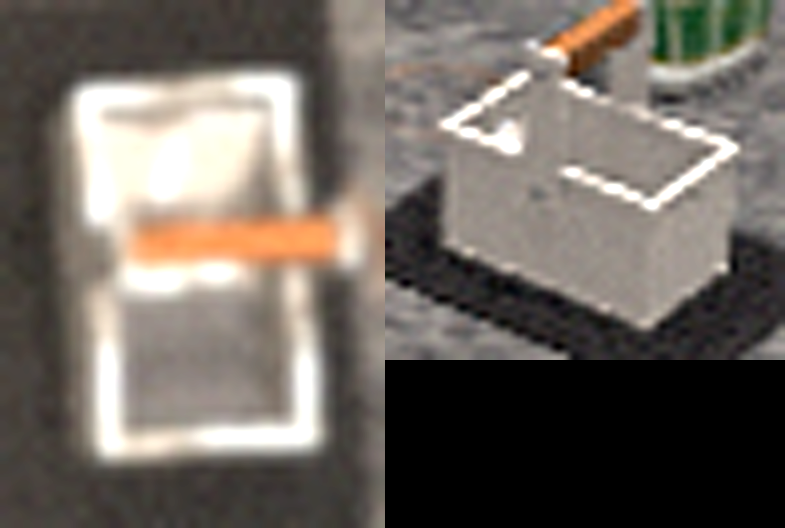

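View pics/mtop.png

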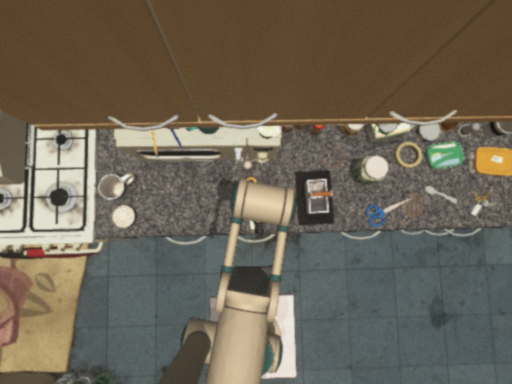

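```bash
python3 -c "
from plant import ctrl
s=ctrl.state();print(s['time_s'],s['contact_force']);print(ctrl.sign_off())"
```

```text
21.8333 [ 0.33802677 -1.09772403  0.46043721]
the job is handed in; nothing more can be done
None
```

The lid was tumbled into the bay and the drainer set down on the mat at about 22 s of the 51 s allowed. The job is handed in, but no verdict was reported.

**What I did:** I lifted the drainer by its bar and carried it over the mat. I tipped it front end down to about 33 degrees at most. The lid fell forward between 20 and 27 degrees. I then levelled the drainer, lowered it until the force reading showed light contact (about 9 N change), let go and backed off.

**Last checks**
- **Drainer:** in the final two-view fit its ends lie at about x = -0.062 and +0.060 m along the mat, and within 1 mm of its centre line. The measured height is 2 mm above the mat's top, which is within the camera calibration. The fit assumes a level drainer; it was lowered with a tool tilt of 0.06 degrees and looks level.
- **Lid:** the top view shows a plain, even, dark square filling the bay. I take this as lying flat, hollow side down. I judged this by eye and did not measure its angle.
- **Other things:** they look to be where they were in the final pictures. I did not measure them, and the arm hides the spice jar, salt shaker and spoon in the last top view.

**What disagreed:** the first close missed above the bar. The pictures showed the real fingertips about 29 mm higher than the reported tool position and stated finger lengths imply. I measured this, went lower and gripped on the second try, with nothing moved.

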